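# Draw the long spatula out through the hatch

### The arm

A 7-joint arm with a two-finger parallel gripper is mounted at the origin on the work surface. World frame = base frame: x ahead of the robot, y to its left, z up, the work surface at z = 0. Lengths are in mm, angles in rad, forces in N, time in s.
With the tool pointing down it reaches from about 400 to 875 mm from the base axis. Payload 4.4 kg.
Tool frame: the origin (TCP) lies at the very end of the fingers, on their centre line; the grasp point (between the pads) lies 19 mm behind it; z points along the fingers, y is the line along which they close (so a half turn about z gives the same grasp; the last joint's range is limited). The gripper opens to 85 mm and grips with 20 to 120 N. Pads are 22 mm wide; open, the fingers measure 114 mm over their backs; the gripper's body (76 mm by 85 mm) begins 54 mm behind the grasp point. The pads swing forward as they close: fully open they stand 13 mm farther back than shut.
Start: joints at [-1.297, 0.628, 0.038, 1.517, -0.027, 0.996, -0.02], TCP at [216.621, 612.857, 231.313] pointing down, gripper open.
Joint ranges: [-3.06, 3.06], [-0.37, 2.12], [-1.25, 1.32], [0.18, 2.47], [-1.1, 4.24], [0.23, 1.98], [-2.94, 2.94]. Speed limits (rad/s): [2.57, 2.57, 3.14, 3.14, 3.14, 3.14, 3.14].

### API

Orientations are given as [roll, pitch, yaw] about the fixed x, y, z axes, in that order (R = Rz(yaw) Ry(pitch) Rx(roll)).
In Python, from cell import ctrl gives the robot as it stands.
- The arm moves only by the tool step_arm, never from a script. Its argument "series" is a list that holds one entry, the list of rows, each a list of 7 numbers: the turn, a rotation vector about the tool's x, y, z as a fraction of full scale, then the shift along the tool's x, y, z as a fraction of full scale, then the closure, from 0 (fully open) to 1 (shut). In form: [[[ax, ay, az, tx, ty, tz, gripper], ...]]. A call has 1 to 12 rows; each row shifts and turns the commanded pose from where the row before left it, along the tool's axes as they then stand; what a row does not reach is not made up. Full scale, the value 1, is 150 mm for a shift and 45 degrees for a turn. A row lasts 1/10 s, in which the tool goes at most 50 mm and 8.59 degrees, less where a joint would pass 70% of its speed; a pose out of reach is approached as far as the arm can. A call with a number of a shift or a turn outside -1 to 1 is refused whole. A call with a gripper value outside its range is refused whole. The fingers move at their own pace and stop on an object; the grip force is fixed at half the most. Time passes only in rows, so rows that do not move let the fingers close. It gives the time, the measured TCP pose, the force, the opening and the grip force at its end, in the units of the state.
- ctrl.read_state(): the state, without advancing time (a new reading comes with each control period).
- ctrl.get_image(name): name is "side" or "top" or "wrist"; returns a dict with "img" (480x640x3 uint8, red, green, blue), "fx", "fy", "cx", "cy" (pixels), "R" (3x3) and "t" (3): a world point X has camera coordinates R X + t. Camera axes: x right, y down, z forward; pixel columns grow to the right and rows downward; lengths in mm; the calibration is good to about 2 mm. A picture is of the moment at which its call begins. There is no depth.
- ctrl.finish_job(): hands the job in; it is judged then, once.
Trained networks look in a picture, given as the dict that the camera call returned (one of the last four; its "shot" number tells which), for a name from the list of things; names that differ only in an ending like _2 or _b are one class to them, and where a whole thing is asked for, a point or a joint stands for the part that bears it (a point fixed in the world has none). Each returns a list of dicts, best first, with "score" (0 to 1); they miss things now and then, are a little off and sometimes report something else, mostly with a low value. They report only what shows in the picture. A call takes as long as a camera call.
- ctrl.recognise(picture, thing): "centre" ([column, row] in pixels, amid what is visible of it).
The state is a dict: "clock": time; "qpos": joint angles; "qd": joint speeds; "tau": joint torques, N m; "eef_pos": TCP position; "tool_rot": TCP orientation; "force": force on the tool from outside, world axes, zero at the start; "torque": the same for the moment, N m; "width": finger opening in mm; "gripper_force": force on a finger pad.
Only numpy, scipy, OpenCV 4.12 (cv2) and the standard library are available. Lean on these libraries where they do the work, as an engineer would, in place of code of your own. Each camera call takes 0.05 s, during which the arm holds its last target. There are 200 camera calls.

### The job

First lift the plywood divider out of the cabinet's open hatch and stand it on edge, let go, in one of the two empty slots of the wooden rack. Then take the long offset spatula out of the cabinet: it is longer than the hatch, so tip it up by its handle and draw it out on the slant, and finish holding it still in the gripper, every part of it at least 5 cm above the cabinet's top with nothing else carrying it. Leave the other things where they stand.

Things in the scene. Friction and masses are not known exactly. Their poses are not given: they have to be found in the camera images.
- cabinet: Low clear acrylic cabinet with white floor, fixed, 310 mm long (own x) x 180 wide (y) x 80 high; origin at the centre of its underside, +x away from the robot. Walls, floor and top door 5 mm thick. The sliding top door is pushed fully back, does not move and covers x = -155 to -5 mm (z = 75 to 80 mm). Six small shakers are fixed under the door, beyond y = +-49 mm.
- hatch (a point): Centre of the cabinet's open hatch, at the top's height (80 mm). In the cabinet's frame the hatch spans x = -5 to 150 mm (the door's edge lies 77.5 mm from this point towards -x) and y = -85 to 85 mm; the floor below it is at z = 5 mm.
- groove (a point): Middle of the groove on the cabinet floor that holds the divider (cabinet x = 75, y = 58, z = 5 mm): it runs along x for 110 mm, 11 mm wide between two ribs 6 mm thick and 25 mm high.
- ledge (a point): Top of the cork ledge on the cabinet floor that carries the spatula's handle end (cabinet x = 122, y = -18, z = 26 mm; 12 mm long in x, 70 in y). A cork pad 13 mm above the table carries the blade.
- divider: Flat plywood divider board, loose, 120 mm long (own x) x 8 thick (own y) x 115 high (own z), 80 g; origin at the centre of its lower edge. It starts standing on edge in the groove on the cabinet floor, its long side along the cabinet's x, its top 120 mm above the table.
- spatula: One-piece stainless offset spatula, loose, 260 mm long (own x), 130 g, lying along the cabinet's x, blade under the door, handle under the hatch, blade underside 13 mm above the table. Origin at mid length at the blade's underside. Blade: x = -130 to 0 mm, 32 mm wide (y), z = 0 to 3 mm. Neck x = -4 to 20 mm. Handle: x = 15 to 130 mm, 20 mm wide (y), z = 13 to 27 mm (axis at z = 20 mm).
- blade_tip (a point): Tip of the spatula's blade (x = -130, z = 1.5 mm in the spatula's frame).
- handle_end (a point): End of the spatula's handle (x = 130, z = 20 mm in the spatula's frame).
- handle_mid (a point): Middle of the spatula's handle (x = 72.5, z = 20 mm in the spatula's frame).
- rack: Light wooden slotted rack, fixed to the table, 120 mm (own x) x 150 mm (own y); origin at the centre of its underside. Base 10 mm thick; three slots along x at y = -45, 0 and 45 mm, each 14 mm wide and 110 mm long between wooden bars that rise to z = 50 mm (31 mm thick between the slots, 9 mm at the outside).
- slot0 (a point): Centre of the floor of the empty slot at y = -45 mm of the rack (z = 10 mm).
- slot1 (a point): Centre of the floor of the empty middle slot, y = 0 of the rack (z = 10 mm).
- plaque: Small white ceramic tile, 95 x 8 x 62 mm high, standing loose in the rack's third slot (y = 45 mm); to be left alone. Origin at the centre of its lower edge.
- bowl: Blue ceramic bowl, 130 mm across, 60 high, bystander; origin under its centre.
- tumbler: Ribbed glass tumbler of piping tips, 76 mm across, 113 high, bystander; origin under its centre.
- mold: Grey reindeer baking mold, 110 x 150 x 18 mm, bystander; origin under its centre.
- shaker_a: Steel shaker, 40 mm across, 75 high, bystander; origin under its centre.
- shaker_b: Steel shaker like the other, bystander.
- cutter: Steel ring cutter, 68 mm across, 28 high, bystander; origin under its centre.

How it is judged (in metres and radians):
On the way, in this order (a step that is already met when the one before it is completed fails the run):
1. the divider stands on edge in an empty rack slot, let go (z of divider in the frame of rack between 0.005 and 0.017 m and x of divider in the frame of rack between -0.03 and 0.03 m and angle between divider's own z axis and vertical below 0.22 rad and angle between the y axis of divider and the y axis of rack, either way round below 0.25 rad and (horizontal distance between divider and slot0 below 0.032 m or horizontal distance between divider and slot1 below 0.032 m) and contact force between the fingers and divider below 0.1 N), for 0.2 s.
2. the whole spatula is out through the hatch, held 4 cm or more above the cabinet's top (height (world z) of each of blade_tip, handle_end above 0.12 m and contact force between the fingers and spatula above 2 N and contact force between spatula and cabinet below 0.05 N and contact force between spatula and divider below 0.05 N), for 0.2 s.
At the end, for the whole second after the job is handed in: Divider released in slot 0 or 1, lower edge on the slot floor, within 30 mm of its middle, leaning under 0.22 rad, along the slot within 0.25 rad; spatula still and gripped, both ends over 120 mm above the table (40 mm above the cabinet's top), off the cabinet; bystanders within 30 mm (all of step 1 and all of step 2 and linear speed of each of spatula, divider below 0.03 m/s and angular speed of spatula below 0.3 rad/s); the arm keeps its last pose, push and grip.
It fails at once if a bystander (tile, bowl, tumbler, mold, shaker or cutter) is pushed more than 30 mm from its place (distance of any of plaque, bowl, tumbler, mold, shaker_a, shaker_b, cutter from where it was at the start of the episode above 0.03 m).
It also fails if it takes over 51 s, if anything falls off the work surface, if the arm or the gripper's body presses on something with over 40 N, if the wrist force passes 120 N, or if a joint passes its speed limit or range.

## Working session

There is one attempt and no reset: what is moved stays moved. The work goes in short steps, Python scripts to look and compute and a tool call to move; the robot and the scene stay as the last step left them, time stands still between calls to the robot, and variables do not carry over. Pictures are saved under pics/ and viewed, at most 10 in all, crops included, and the job is handed in when it is done.

Besides the shell and the picture viewer there is one more tool, called after ">>>" as name(argument=value, ...), one argument or row to a line, values as JSON. step_arm: Moves the arm, as the interface text tells. Shift numbers are shares of 150 mm and turn numbers shares of 45 degrees, none past 1 either way. Its arguments: {"type":"object","properties":{"series":{"type":"array","items":{"type":"array","items":{"type":"array","items":{"type":"number","minimum":-1,"maximum":1}}}}},"required":["series"]}

```bash
mkdir -p pics
cat > h.py <<'E'
from cell import ctrl
import numpy as np, cv2
from scipy.spatial.transform import Rotation as Ro
def snap(n,save=None):
    p=ctrl.get_image(n)
    if save: cv2.imwrite('pics/'+save,p['img'][:,:,::-1])
    return p
def proj(p,X):
    X=np.atleast_2d(X); c=X@np.array(p['R']).T+np.array(p['t'])
    return np.c_[p['fx']*c[:,0]/c[:,2]+p['cx'],p['fy']*c[:,1]/c[:,2]+p['cy']]
def ray(p,uv,z):
    R=np.array(p['R']);o=-R.T@np.array(p['t'])
    d=R.T@np.array([(uv[0]-p['cx'])/p['fx'],(uv[1]-p['cy'])/p['fy'],1])
    return o+d*(z-o[2])/d[2]
E
python3 - <<'E'
from h import *
s=ctrl.read_state();print({k:np.round(s[k],3) for k in('clock','eef_pos','tool_rot','width')})
for n in('top','side'):
    p=snap(n,n+'0.png')
    print(n,p['fx'],np.round(-np.array(p['R']).T@p['t']))
    for t,z in dict(cabinet=40,hatch=80,groove=5,ledge=26,divider=62,blade_tip=14,handle_end=33,handle_mid=33,spatula=20,rack=30,slot0=10,slot1=10,plaque=40,bowl=30,tumbler=56,mold=9,shaker_a=37,cutter=14).items():
        try:
            for d in ctrl.recognise(p,t)[:2]: print(t,np.round(d['centre']),round(d['score'],2),np.round(ray(p,d['centre'],z)))
        except Exception as e: print(t,e)
E
```

```text
{'clock': np.float64(0.0), 'eef_pos': array([216.38 , 612.224, 230.354]), 'tool_rot': array([-3.14 ,  0.   ,  2.802]), 'width': np.float64(85.644)}
top 558.8390801970394 [ 379.  -45. 1452.]
cabinet [343. 262.] 0.77 [ 485. -116.   40.]
hatch [351. 261.] 0.88 [ 484. -133.   80.]
groove [345. 260.] 0.57 [ 492. -122.    5.]
ledge [348. 258.] 0.6 [ 496. -129.   26.]
divider [329. 218.] 0.7 [594. -77.  62.]
blade_tip [360. 229.] 0.93 [ 573. -161.   14.]
blade_tip [255. 184.] 0.6 [687. 115.  14.]
handle_end [360. 237.] 0.68 [ 550. -160.   33.]
handle_end [207. 249.] 0.41 [512. 230.  33.]
handle_mid [361. 236.] 0.57 [ 551. -161.   33.]
spatula [358. 230.] 0.74 [ 570. -156.   20.]
rack [205. 251.] 0.62 [509. 236.  30.]
slot0 [207. 248.] 0.63 [516. 234.  10.]
slot0 [474. 302.] 0.25 [ 387. -455.   10.]
slot1 [207. 248.] 0.63 [516. 234.  10.]
slot1 [474. 302.] 0.25 [ 387. -455.   10.]
plaque [187. 255.] 0.76 [496. 280.  40.]
bowl [177. 162.] 0.71 [739. 317.  30.]
bowl [208. 251.] 0.54 [508. 228.  30.]
tumbler [270. 146.] 0.85 [777.  74.  56.]
tumbler [477. 308.] 0.31 [ 374. -450.   56.]
mold [18
[... 541 characters left out ...]
573. -143.   14.]
handle_end [343. 303.] 0.61 [ 557. -174.   33.]
handle_mid [342. 300.] 0.81 [ 558. -165.   33.]
handle_mid [292. 297.] 0.24 [ 462. -133.   33.]
spatula [344. 300.] 0.82 [ 566. -155.   20.]
spatula [268. 178.] 0.72 [501. 350.  20.]
rack [284. 200.] 0.73 [520. 217.  30.]
slot0 [285. 197.] 0.89 [531. 263.  10.]
slot1 [285. 197.] 0.89 [531. 263.  10.]
plaque [270. 182.] 0.76 [497. 298.  40.]
bowl [344. 256.] 0.74 [602. -33.  30.]
bowl [351. 170.] 0.68 [735. 322.  30.]
tumbler [400. 214.] 0.95 [769.  54.  56.]
mold [200. 203.] 0.77 [309. 289.   9.]
shaker_a [400. 404.] 0.94 [ 579. -417.   37.]
shaker_a [354. 215.] 0.61 [672. 104.  37.]
cutter [270. 433.] 0.91 [ 367. -400.   14.]
```

Run:
```python
import cv2
a=cv2.imread('pics/top0.png');
b=cv2.resize(a[180:330,280:480],(800,600),interpolation=cv2.INTER_CUBIC);cv2.imwrite('pics/topc.png',b)
c=cv2.resize(a[190:310,140:300],(800,600),interpolation=cv2.INTER_CUBIC);cv2.imwrite('pics/rackc.png',c)
```

```text
(no output)
```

View pics/topc.png

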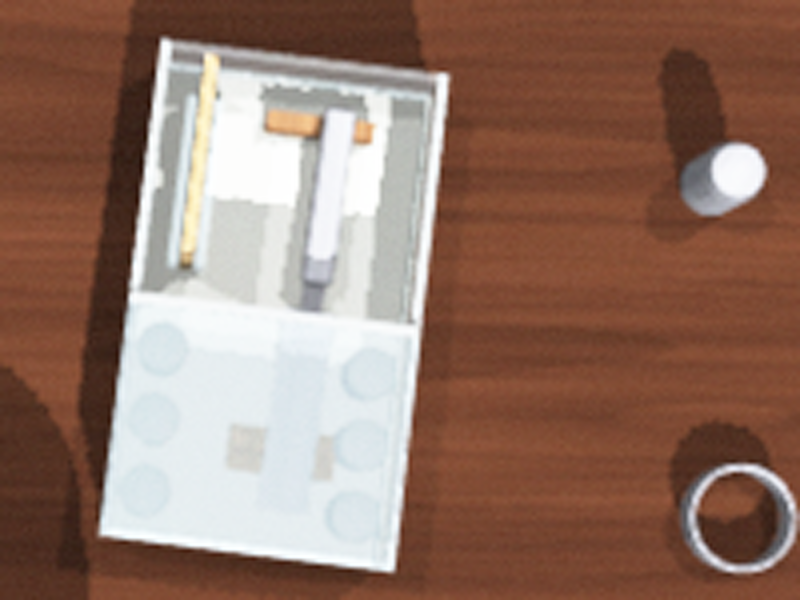

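View pics/rackc.png

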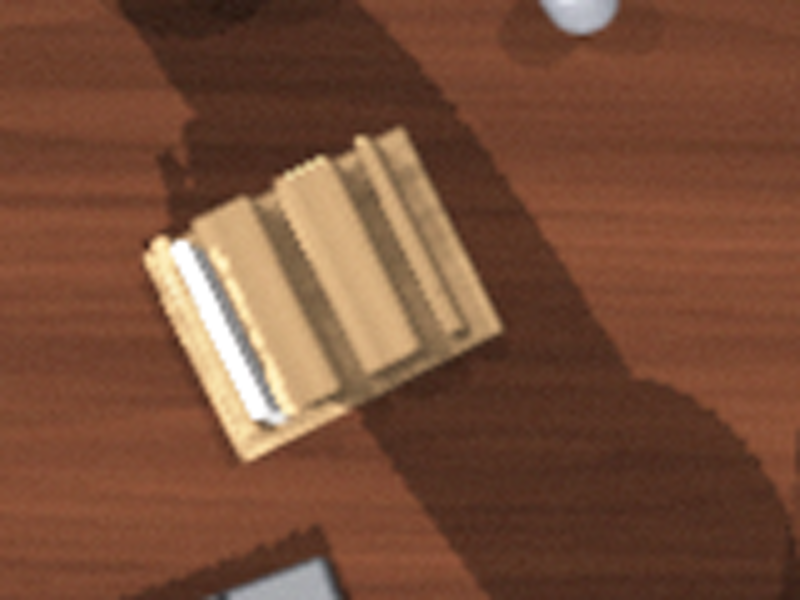

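View pics/side0.png

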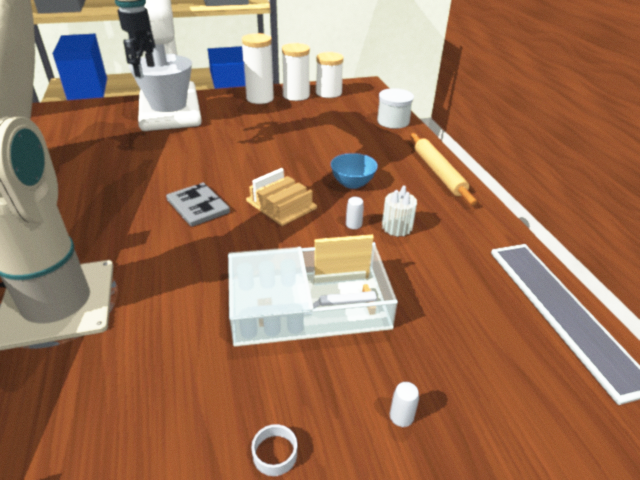

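The top view shows the cabinet (rim corners at crop 165,40 / 450,75 / 100,537 / 395,572), the divider standing at the hatch's left, and the spatula handle at crop (340,112)–(318,280). In the rack the tile is in the left slot, and the middle and right slots are empty. The side view agrees with this.

```bash
cat > geo.py <<'E'
from h import *
from scipy.optimize import least_squares
def fit(p,uv,M,x0):
    M=np.array(M,float)
    f=lambda x:(proj(p,np.c_[M[:,:2]@Ro.from_euler('z',x[2]).as_matrix()[:2,:2].T+x[:2],M[:,2]])-uv).ravel()
    r=least_squares(f,x0,x_scale=[10,10,.1]);return r.x,np.abs(r.fun).max()
E
python3 - <<'E'
from geo import *
p=snap('top')
c=lambda L:np.array(L)/4+[280,180]
k=lambda L:np.array(L)/5+[140,190]
cab,e=fit(p,c([(165,40),(450,75),(100,537),(395,572)]),[(155,90,80),(155,-90,80),(-155,90,80),(-155,-90,80)],[490,-130,-.1]);print('cab',cab.round(3),e)
rk,e=fit(p,k([(193,215),(248,197),(340,390),(290,415),(275,180),(325,157),(418,350),(370,375)]),[(55,38,50),(55,7,50),(-55,7,50),(-55,38,50),(55,-7,50),(55,-38,50),(-55,-38,50),(-55,-7,50)],[510,230,.4]);print('rack',rk.round(3),e)
def w(x,l): return Ro.from_euler('z',x[2]).as_matrix()[:2,:2]@l+x[:2]
print('groove',w(cab,[75,58]),'div top ends',[ray(p,q,120).round() for q in c([(211,54),(188,255)])])
print('handle top ends',[ray(p,q,40).round() for q in c([(341,110),(318,262)])],'blade tip',ray(p,c((285,510)),16))
print('slots',[w(rk,[0,y]).round(1) for y in(0,-45)])
for q in [(-45,62),(0,10)]: pass
E
```

```text
cab [ 4.96816e+02 -1.29592e+02 -1.09000e-01] 0.2879765170194446
rack [5.15894e+02 2.41297e+02 4.78000e-01] 1.1480058960765973
groove [577.68696362 -80.10659737] div top ends [array([644., -85., 120.]), array([521., -73., 120.])]
handle top ends [array([ 625., -171.,   40.]), array([ 527., -157.,   40.])] blade tip [ 369.69496839 -139.33677956   16.        ]
slots [array([515.9, 241.3]), array([536.6, 201.3])]
```

>>> step_arm(
  series=[
    [[0,0,0,-0.26,-0.17,0,0],[0,0,0,-0.26,-0.17,0,0],[0,0,0,-0.26,-0.17,0,0],[0,0,0,-0.26,-0.17,0,0],[0,0,0,-0.26,-0.17,0,0],[0,0,0,-0.26,-0.17,0,0],[0,0,0,-0.26,-0.17,0,0],[0,0,0,-0.26,-0.17,0,0],[0,0,0,-0.26,-0.17,0,0],[0,0,0,-0.26,-0.17,0,0],[0,0,0,0,0,0,0],[0,0,0,0,0,0,0]],
  ],
)

```text
clock: 3.15
eef_pos: [500.0, 241.2, 231.3]
tool_rot: [3.141, 0.0, 2.798]
force: [-0.7, 0.8, -0.4]
width: 85.5
gripper_force: 0.0
```

Run:
```python
from geo import *
s=ctrl.read_state();print({k:np.round(s[k],3) for k in('clock','eef_pos','tool_rot','qpos')})
p=snap('wrist','w0.png');print(-np.array(p['R']).T@p['t'],p['fx'])
```

```text
{'clock': np.float64(3.15), 'eef_pos': array([500.01 , 241.231, 231.328]), 'tool_rot': array([3.141, 0.   , 2.798]), 'qpos': array([-0.535,  0.492,  0.052,  1.787, -0.032,  0.864,  0.76 ])}
[420.4345912  270.24675844 374.92804132] 400.277886008536
```

View pics/w0.png

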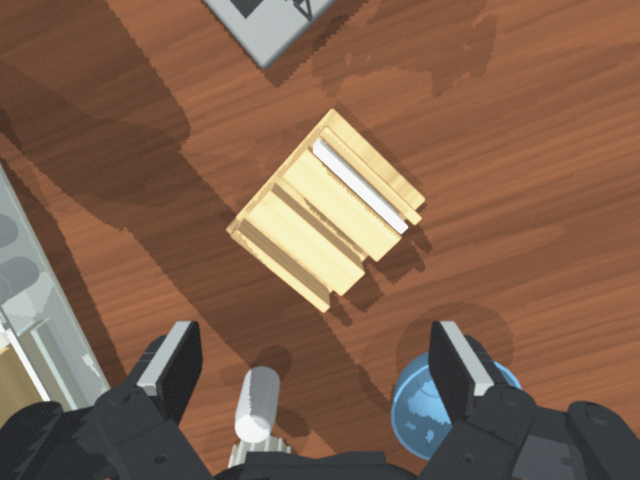

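The wrist view shows the rack at columns 230–425, rows 110–310. Middle-slot bar corners are near (281,181) and (377,261) on one side and (271,189) and (363,273) on the other. The tile is in the right-hand slot.

Run:
```python
from geo import *
p=snap('wrist')
uv=np.array([(281,181),(308,151),(377,261),(402,236),(363,273),(340,295),(271,189),(246,214)])
M=[(-55,7,50),(-55,38,50),(55,7,50),(55,38,50),(55,-7,50),(55,-38,50),(-55,-7,50),(-55,-38,50)]
r,e=fit(p,uv,M,[515,241,.48]);print(r.round(3),e)
im=p['img'][:,:,::-1].copy()
Rz=Ro.from_euler('z',r[2]).as_matrix()
a=cv2.resize(im[100:325,200:500],(800,600),interpolation=cv2.INTER_CUBIC)
for i,(y,z) in enumerate([(7,50),(-7,50),(38,50),(-38,50),(-52,50),(52,50)]):
    q=[(( proj(p,Rz@[x,y,z]+[r[0],r[1],0])[0]-[200,100])*8/3).astype(int) for x in(-55,55)]
    cv2.line(a,tuple(q[0]),tuple(q[1]),(0,0,255),1)
cv2.imwrite('pics/w1.png',a)
```

```text
[5.14480e+02 2.47009e+02 4.86000e-01] 3.936883858891548
```

View pics/w1.png

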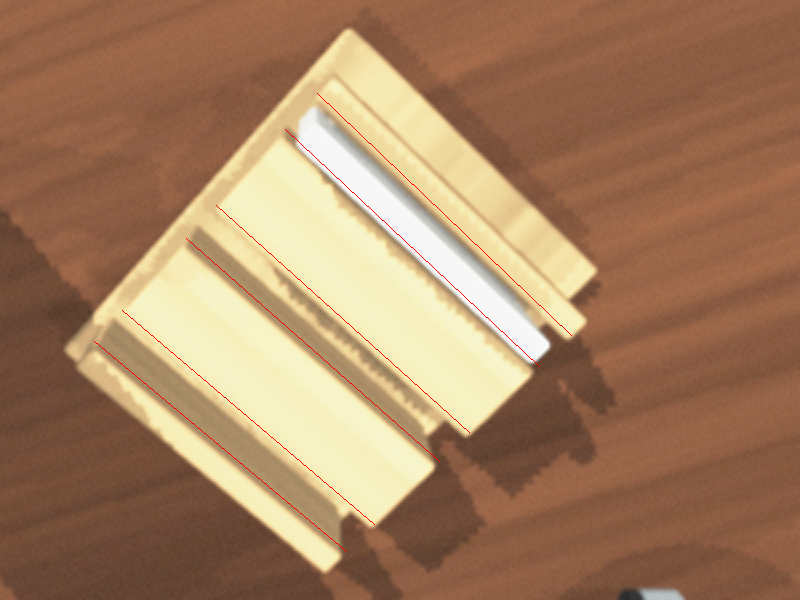

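Run:
```python
from geo import *
p=snap('wrist')
uv=np.array([(285,137),(532,372),(470,433),(190,245),(435,462),(125,312),(373,527),(340,553),(327,572),(78,367)])*.375+[200,100]
M=[(-55,38,50),(55,38,50),(55,7,50),(-55,-7,50),(55,-7,50),(-55,-38,50),(55,-38,50),(55,-52,50),(55,-61,50),(-55,-61,50)]
r,e=fit(p,uv,M,[515,241,.48]);print(r.round(3),e)
w=lambda l: Ro.from_euler('z',r[2]).as_matrix()[:2,:2]@l+r[:2]
print(w([0,0]),w([0,-45]))
pp=[ray(p,u,50)[:2] for u in uv]
print(np.round([[ (q-r[:2])@[np.cos(r[2]),np.sin(r[2])],(q-r[:2])@[-np.sin(r[2]),np.cos(r[2])]] for q in pp]))
```

```text
[5.15010e+02 2.47175e+02 4.85000e-01] 2.023284504470837
[515.0102503  247.17466829] [535.97799611 207.35816875]
[[-54.  37.]
 [ 54.  37.]
 [ 54.   8.]
 [-54.  -7.]
 [ 53.  -7.]
 [-55. -37.]
 [ 55. -38.]
 [ 53. -53.]
 [ 55. -61.]
 [-54. -61.]]
```

>>> step_arm(
  series=[
    [[0,0,-0.151,0,0,0,0],[0,0,-0.151,0,0,0,0],[0,0,0,-0.11,-0.295,0,0],[0,0,0,-0.11,-0.295,0,0],[0,0,0,-0.11,-0.295,0,0],[0,0,0,-0.11,-0.295,0,0],[0,0,0,-0.11,-0.295,0,0],[0,0,0,-0.11,-0.295,0,0],[0,0,0,-0.11,-0.295,0,0],[0,0,0,0,0,0,0],[0,0,0,0,0,0,0]],
  ],
)

```text
clock: 4.4
eef_pos: [582.5, -77.2, 231.1]
tool_rot: [3.141, -0.0, 3.038]
force: [0.1, 1.5, 0.1]
width: 85.6
gripper_force: 0.0
```

Run:
```python
from geo import *
s=ctrl.read_state();print({k:np.round(s[k],3) for k in('clock','eef_pos','tool_rot','qpos')})
p=snap('wrist','w2.png');np.save('w2.npy',p,allow_pickle=True)
for t in('divider','handle_end','handle_mid'):
  for d in ctrl.recognise(p,t)[:2]:print(t,d)
```

```text
{'clock': np.float64(4.4), 'eef_pos': array([582.515, -77.179, 231.072]), 'tool_rot': array([ 3.141, -0.   ,  3.038]), 'qpos': array([ 0.082,  0.537,  0.004,  1.698, -0.003,  0.907,  1.555])}
divider {'centre': [315.9, 227.1], 'score': 0.93}
divider {'centre': [217.2, 183.2], 'score': 0.39}
handle_end {'centre': [212.0, 182.1], 'score': 0.7}
handle_mid {'centre': [217.0, 183.1], 'score': 0.89}
```

View pics/w2.png

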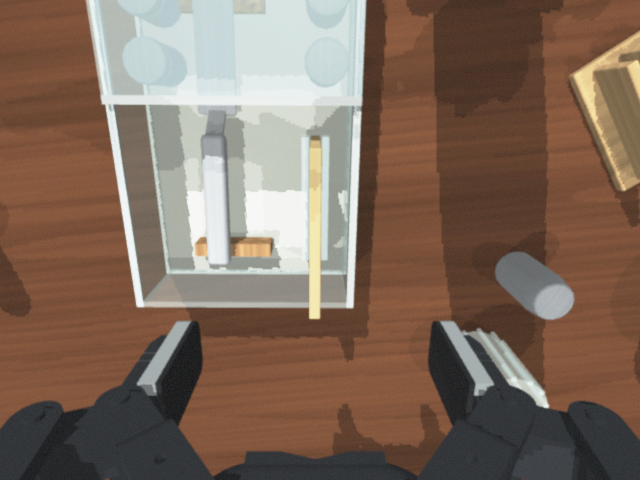

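The wrist view shows the divider's top edge from about (316,148) to (314,317). The handle runs from (213,135) to (219,263), the far rim corners are at (137,307) and (352,307), and the door edge is at row 100.

Run:
```python
from geo import *
p=np.load('w2.npy',allow_pickle=True).item()
c,e=fit(p,np.array([(137,306),(353,306),(103,104),(362,104)]),[(155,-90,80),(155,90,80),(-5,-90,80),(-5,90,80)],[497,-130,-.11]);print(c.round(3),e)
loc=lambda q:(np.array([[np.cos(c[2]),np.sin(c[2])],[-np.sin(c[2]),np.cos(c[2])]])@(q[:2]-c[:2])).round(1)
for n,u,z in[('div far',(314.5,317),120),('div near',(316,145),120),('h end',(219,263),40),('h near',(212,137),40),('h near2',(215,152),40)]:
    q=ray(p,u,z);print(n,q.round(1),loc(q))
# divider outer edge at top
g=p['img'][:,:,:].astype(int)
for r in(200,250,300): print(r,[tuple(g[r,k]) for k in range(304,328,2)])
```

```text
[ 4.96166e+02 -1.25114e+02 -1.04000e-01] 2.1024953277326404
div far [642.  -82.8 120. ] [140.7  57.2]
div near [522.1 -69.4 120. ] [20.  58.1]
h end [ 623.6 -167.4   40. ] [131.1 -28.8]
h near [ 514.5 -153.2   40. ] [ 21.1 -26. ]
h near2 [ 526.5 -153.    40. ] [ 33.1 -24.6]
200 [(np.int64(243), np.int64(246), np.int64(245)), (np.int64(240), np.int64(244), np.int64(243)), (np.int64(202), np.int64(213), np.int64(204)), (np.int64(239), np.int64(224), np.int64(167)), (np.int64(239), np.int64(223), np.int64(164)), (np.int64(239), np.int64(224), np.int64(163)), (np.int64(238), np.int64(223), np.int64(164)), (np.int64(240), np.int64(226), np.int64(168)), (np.int64(229), np.int64(212), np.int64(157)), (np.int64(212), np.int64(224), np.int64(220)), (np.int64(212), np.int64(225), np.int64(223)), (np.int64(213), np.int64(224), np.int64(223))]
250 [(np.int64(238), np.int64(243), np.int64(242)), (np.int64(226), np.int64(236), np.int64(235)), (np.int64(198), np.int64(209), np.int64(199)), (np.int64(242), np.int64(230), np.int64(175)), (np.int64(244), np.int64(233), np.int64(180)), (np.int64(244), 
[... 181 characters left out ...]
(211), np.int64(223), np.int64(222)), (np.int64(210), np.int64(223), np.int64(223)), (np.int64(208), np.int64(222), np.int64(222))]
300 [(np.int64(149), np.int64(144), np.int64(135)), (np.int64(146), np.int64(140), np.int64(134)), (np.int64(157), np.int64(148), np.int64(131)), (np.int64(242), np.int64(229), np.int64(173)), (np.int64(244), np.int64(233), np.int64(180)), (np.int64(244), np.int64(233), np.int64(178)), (np.int64(244), np.int64(233), np.int64(177)), (np.int64(243), np.int64(231), np.int64(175)), (np.int64(190), np.int64(173), np.int64(140)), (np.int64(148), np.int64(142), np.int64(136)), (np.int64(148), np.int64(143), np.int64(135)), (np.int64(147), np.int64(141), np.int64(134))]
```

>>> step_arm(
  series=[
    [[0,0,0,0,0,0.22,0],[0,0,0,0,0,0.22,0],[0,0,0,0,0,0.22,0],[0,0,0,0,0,0.2,0],[0,0,0,0,0,0.1,0],[0,0,0,0,0,0,1],[0,0,0,0,0,0,1],[0,0,0,0,0,0,1],[0,0,0,0,0,0,1],[0,0,0,0,0,0,1],[0,0,0,0,0,0,1],[0,0,0,0,0,0,1]],
  ],
)

```text
clock: 5.8
eef_pos: [583.2, -77.6, 88.3]
tool_rot: [3.141, 0.002, 3.039]
force: [-0.3, -0.3, 6.3]
width: 7.1
gripper_force: 59.3
```

>>> step_arm(
  series=[
    [[0,0,0,0,0,-0.08,1],[0,0,0,0,0,-0.15,1],[0,0,0,0,0,-0.2,1],[0,0,0,0,0,-0.2,1],[0,0,0,0,0,-0.15,1],[0,0,-0.151,0,0,0,1],[0,0,-0.151,0,0,0,1],[0,0,-0.151,0,0,0,1],[0,0,-0.151,0,0,0,1],[0,0,-0.151,0,0,0,1],[0,0,0,0,0,0,1]],
  ],
)

```text
clock: 6.9
eef_pos: [582.1, -77.8, 204.6]
tool_rot: [3.141, -0.0, -2.651]
force: [-0.6, 0.6, -1.1]
width: 7.3
gripper_force: 58.4
```

>>> step_arm(
  series=[
    [[0,0,0,-0.077,0.228,0,1],[0,0,0,-0.077,0.228,0,1],[0,0,0,-0.077,0.228,0,1],[0,0,0,-0.077,0.228,0,1],[0,0,0,-0.077,0.228,0,1],[0,0,0,-0.077,0.228,0,1],[0,0,0,-0.077,0.228,0,1],[0,0,0,-0.077,0.228,0,1],[0,0,0,0,0,0,1],[0,0,0,0,0,0,1]],
  ],
)

```text
clock: 7.9
eef_pos: [534.6, 208.3, 204.4]
tool_rot: [-3.141, -0.0, -2.651]
force: [-0.6, -1.3, -1.0]
width: 7.2
gripper_force: 58.7
```

Run:
```python
from geo import *
s=ctrl.read_state();print({k:np.round(s[k],3) for k in('clock','eef_pos','tool_rot','qpos','width')})
p=snap('wrist','w3.png');np.save('w3.npy',p,allow_pickle=True)
```

```text
{'clock': np.float64(7.9), 'eef_pos': array([534.61 , 208.271, 204.428]), 'tool_rot': array([-3.141, -0.   , -2.651]), 'qpos': array([-0.315,  0.553, -0.161,  1.762,  0.114,  0.836,  1.532]), 'width': np.float64(7.213)}
```

View pics/w3.png

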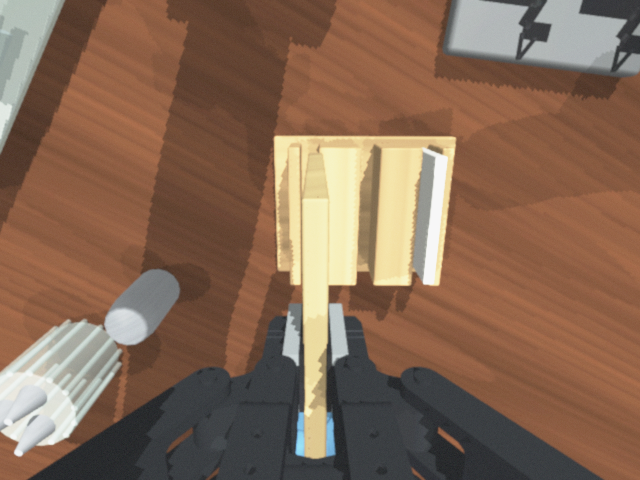

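The wrist view shows the held divider seen from above, with its bottom near corner at about (315,152). The rack bars lie squarely below, with inner bar edges at columns 300, 358, 376 and 413.

Run:
```python
from geo import *
p=np.load('w3.npy',allow_pickle=True).item()
uv=np.array([(358,148),(356,285),(376,148),(374,285),(414,148),(411,285),(290,147),(300,147),(291,285),(300,285)],float)
M=[(-55,-7,50),(55,-7,50),(-55,7,50),(55,7,50),(-55,38,50),(55,38,50),(-55,-61,50),(-55,-52,50),(55,-61,50),(55,-52,50)]
r,e=fit(p,uv,M,[515,247,.485]);print(r.round(3),e)
c,s=np.cos(r[2]),np.sin(r[2]);I=np.array([[c,s],[-s,c]])
print('slot0',I.T@[0,-45]+r[:2])
l=lambda q:(I@(q[:2]-r[:2])).round(1)
# board bottom (near-end) and top
for n,u,z in[('top near L',(303,197),199+4.),('top near R',(328,197),203),('bot near L',(308,152),88+4),('bot near R',(323,152),88)]: q=ray(p,u,z);print(n,q.round(1),l(q))
print('tcp',l(np.array([534.6,208.3])))
a=cv2.resize(p['img'][120:300,260:480,::-1],(733,600),interpolation=cv2.INTER_CUBIC);cv2.imwrite('pics/w3c.png',a)
```

```text
[5.15752e+02 2.44472e+02 5.01000e-01] 6.891958323951428
slot0 [537.37581724 205.00783835]
top near L [490.5 181.  203. ] [-52.6 -43.5]
top near R [486.2 189.1 203. ] [-52.5 -34.3]
bot near L [486.9 179.1  92. ] [-56.8 -43.5]
bot near R [482.8 187.7  88. ] [-56.2 -34. ]
tcp [ -0.9 -40.8]
```

View pics/w3c.png

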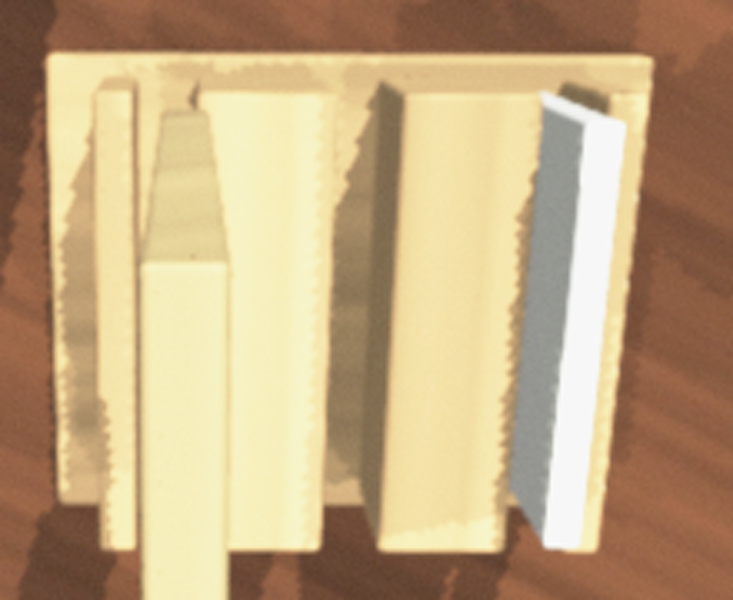

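The crop gives sharper bar corners: outer bar (97–135,92) and (103–137,550), bar edges (197,93), (328,93)–(323,550) and (405,93)–(380,550). The board's lower near end is at (163–208,112).

Run:
```python
from geo import *
p=np.load('w3.npy',allow_pickle=True).item()
k=lambda L:np.array(L,float)*.3+[260,120]
uv=k([(97,92),(135,92),(103,550),(137,550),(197,93),(328,93),(323,550),(405,93),(380,550),(503,550),(600,550)])
M=[(-55,-61,50),(-55,-52,50),(55,-61,50),(55,-52,50),(-55,-38,50),(-55,-7,50),(55,-7,50),(-55,7,50),(55,7,50),(55,38,50),(55,61,50)]
r,e=fit(p,uv,M,[515,247,.485]);print(r.round(3),e)
c,s=np.cos(r[2]),np.sin(r[2]);I=np.array([[c,s],[-s,c]])
print('slot0',I.T@[0,-45]+r[:2])
l=lambda q:(I@(q[:2]-r[:2])).round(1)
print([list(l(ray(p,u,50))) for u in uv])
for n,u,z in[('top near',(185,262),236),('bot near L',(163,112),121),('bot near R',(208,112),121)]: print(n,l(ray(p,k(u),z)))
print('tcp',l(np.array([534.6,208.3])))
```

```text
[5.15261e+02 2.45700e+02 4.92000e-01] 3.176335153164189
slot0 [536.50326328 206.02949051]
[[np.float64(-55.0), np.float64(-59.8)], [np.float64(-55.0), np.float64(-51.5)], [np.float64(54.8), np.float64(-60.7)], [np.float64(54.8), np.float64(-52.4)], [np.float64(-54.8), np.float64(-37.9)], [np.float64(-54.8), np.float64(-9.3)], [np.float64(54.8), np.float64(-6.7)], [np.float64(-54.8), np.float64(7.5)], [np.float64(54.8), np.float64(7.2)], [np.float64(54.9), np.float64(37.4)], [np.float64(54.9), np.float64(61.2)]]
top near [-59.2 -40.8]
bot near L [-58.8 -44.3]
bot near R [-58.8 -36.8]
tcp [ -0.6 -42.1]
```

>>> step_arm(
  series=[
    [[0,0,0,0,-0.024,0,1],[0,0,0,0,0,0.15,1],[0,0,0,0,0,0.15,1],[0,0,0,0,0,0.1,1],[0,0,0,0,0,0.05,1],[0,0,0,0,0,0.05,1],[0,0,0,0,0,0.05,1],[0,0,0,0,0,0.05,1]],
  ],
)

```text
clock: 8.75
eef_pos: [537.4, 204.1, 114.3]
tool_rot: [-3.141, 0.001, -2.652]
force: [-0.8, 0.1, -1.6]
width: 7.3
gripper_force: 58.7
```

>>> step_arm(
  series=[
    [[0,0,0,0,0,0.05,1],[0,0,0,0,0,0.04,1],[0,0,0,0,0,0.03,1],[0,0,0,0,0,0.01,1],[0,0,0,0,0,0,1]],
  ],
)

```text
clock: 9.25
eef_pos: [536.8, 204.2, 94.6]
tool_rot: [3.142, -0.0, -2.651]
force: [0.0, -0.2, -0.9]
width: 7.4
gripper_force: 58.7
```

>>> step_arm(
  series=[
    [[0,0,0,0,0,0.005,1],[0,0,0,0,0,0,0.4],[0,0,0,0,0,0,0.4],[0,0,0,0,0,0,0.4],[0,0,0,0,0,0,0.4],[0,0,0,0,0,0,0.4],[0,0,0,0,0,-0.2,0.4],[0,0,0,0,0,-0.3,0.4],[0,0,0,0,0,-0.3,0.4],[0,0,0,0,0,-0.2,0.4],[0,0,0,0,0,0,0.4],[0,0,0,0,0,0,0.4]],
  ],
)

```text
clock: 10.45
eef_pos: [536.9, 204.1, 244.5]
tool_rot: [-3.141, 0.001, -2.651]
force: [-1.1, -1.1, -1.4]
width: 51.1
gripper_force: 0.0
```

Run:
```python
from geo import *
a=snap('side')['img'][140:260,200:360,::-1];b=snap('wrist')['img'][:,:,::-1]
a=cv2.resize(a,(400,300),interpolation=cv2.INTER_CUBIC);b=cv2.resize(b,(400,300))
cv2.imwrite('pics/chk.png',np.hstack([a,b]))
```

```text
(no output)
```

View pics/chk.png

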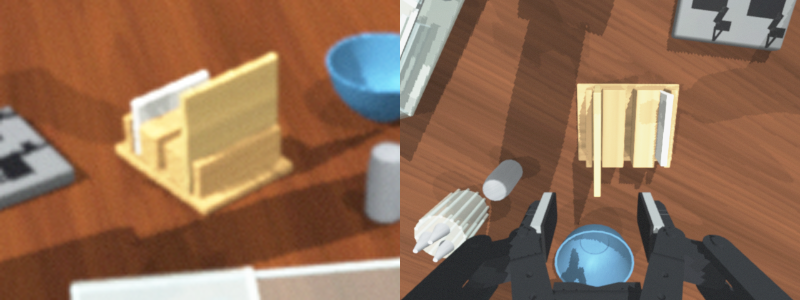

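Divider stands upright in slot 0 (left crop, with the tile undisturbed). On to the spatula.

>>> step_arm(
  series=[
    [[0,0,0.155,0,0,0,0.4],[0,0,0.155,0,0,0,0.4],[0,0,0.155,0,0,0,0.4],[0,0,0.155,0,0,0,0.4],[0,0,0.155,0,0,0,0.4],[0,0,0,-0.076,-0.3,0,0.4],[0,0,0,-0.076,-0.3,0,0.4],[0,0,0,-0.076,-0.3,0,0.4],[0,0,0,-0.076,-0.3,0,0.4],[0,0,0,-0.076,-0.3,0,0.4],[0,0,0,0,-0.3,0,0.4],[0,0,0,0,-0.3,0,0.4]],
  ],
)

```text
clock: 11.75
eef_pos: [555.1, -117.0, 242.1]
tool_rot: [3.142, -0.003, 3.023]
force: [0.4, 0.3, 0.3]
width: 51.1
gripper_force: 0.0
```

>>> step_arm(
  series=[
    [[0,0,0,0,-0.3,0,0.4],[0,0,0,0,0,0,0.4],[0,0,0,0,0,0,0.4]],
  ],
)

```text
clock: 12.05
eef_pos: [549.7, -161.1, 242.4]
tool_rot: [3.141, -0.003, 3.02]
force: [0.6, 1.6, 0.9]
width: 51.0
gripper_force: 0.0
```

Run:
```python
from geo import *
s=ctrl.read_state();print({k:np.round(s[k],3) for k in('clock','eef_pos','tool_rot','qpos')})
p=snap('wrist')
for t in('handle_end','handle_mid','spatula'):
  for d in ctrl.recognise(p,t)[:2]:print(t,d['score'],ray(p,d['centre'],36).round(1))
im=p['img'][:,:,::-1].copy()
Rz=Ro.from_euler('z',-.12).as_matrix()
for x in(15,130):
  for y in(-10,10):
    q=proj(p,Rz@[x-130,y,40]+[624.5,-169,0])[0];cv2.circle(im,tuple(q.astype(int)),2,(0,0,255),-1)
a=snap('side')['img'][:,:,::-1]
cv2.imwrite('pics/sp.png',np.hstack([cv2.resize(im[0:330,60:500],(800,600))]))
```

```text
{'clock': np.float64(12.05), 'eef_pos': array([ 549.73 , -161.104,  242.382]), 'tool_rot': array([ 3.141e+00, -3.000e-03,  3.020e+00]), 'qpos': array([ 0.223,  0.505,  0.02 ,  1.722, -0.012,  0.917,  1.697])}
handle_end 0.62 [ 558.5 -162.1   36. ]
handle_mid 0.71 [ 556.8 -159.4   36. ]
spatula 0.66 [ 552.7 -159.1   36. ]
```

View pics/sp.png

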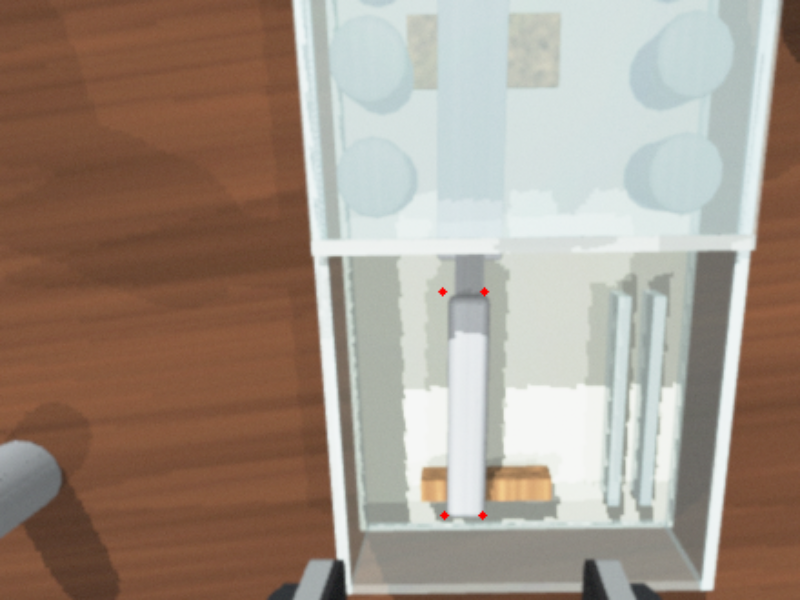

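The view shows the handle from (468,296) to (465,515), about 2 mm from my model (red dots). The fingers straddle it with room to spare, so I'll descend.

>>> step_arm(
  series=[
    [[0,0,0,0,0.01,0.25,0.4],[0,0,0,0,0,0.3,0.4],[0,0,0,0,0,0.3,0.4],[0,0,0,0,0,0.3,0.4],[0,0,0,0,0,0.2,0.4],[0,0,0,0,0,0.1,0.4],[0,0,0,0,0,0.06,0.4],[0,0,0,0,0,0,0.4]],
  ],
)

```text
clock: 13.1
eef_pos: [551.3, -158.1, 17.4]
tool_rot: [3.141, -0.0, 3.024]
force: [-0.6, 0.5, 0.4]
width: 51.3
gripper_force: 0.0
```

>>> step_arm(
  series=[
    [[0,0,0,0,0,0,1],[0,0,0,0,0,0,1],[0,0,0,0,0,0,1],[0,0,0,0,0,0,1],[0,0,0,0,0,0,1],[0,0,0,0,0,0,1]],
  ],
)

```text
clock: 13.7
eef_pos: [552.4, -158.8, 19.3]
tool_rot: [-3.141, 0.003, 3.023]
force: [-0.5, 0.4, 6.4]
width: 18.8
gripper_force: 59.6
```

>>> step_arm(
  series=[
    [[0,0,0,0,0,-0.03,1],[0,-0.0444,0,0,0,-0.0435,1],[0,-0.0444,0,0,0,-0.0435,1],[0,-0.0444,0,0,0,-0.0435,1],[0,-0.0444,0,0,0,-0.0435,1],[0,-0.0444,0,0,0,-0.0435,1],[0,-0.0444,0,0,0,-0.0435,1],[0,-0.0444,0,0,0,-0.0435,1],[0,-0.0444,0,0,0,-0.0435,1],[0,-0.0444,0,0,0,-0.0435,1],[0,0,0,0,0,0,1],[0,0,0,0,0,0,1]],
  ],
)

```text
clock: 14.9
eef_pos: [540.4, -160.2, 67.0]
tool_rot: [-3.136, 0.236, 3.022]
force: [0.2, -0.5, -1.9]
width: 18.6
gripper_force: 58.7
```

Run:
```python
from geo import *
s=ctrl.read_state();print({k:np.round(s[k],3) for k in('clock','eef_pos','tool_rot','force','width')})
R=Ro.from_euler('xyz',s['tool_rot']).as_matrix();print(R.round(3))
p=snap('side')
# predicted tip & end assuming rigid grasp: tool frame offsets at grasp
off=lambda x,z:np.array([-(x-57),0,19.3+0-(13+z)])
for n,x,z in(('blade_tip',-130,1.5),('handle_end',130,20),('handle_mid',72.5,20)):
    W=np.array(s['eef_pos'])+R@off(x,z);print(n,W.round(),proj(p,W).round(),[(np.round(d['centre']),round(d['score'],2)) for d in ctrl.recognise(p,n)[:3]])
```

```text
{'clock': np.float64(14.9), 'eef_pos': array([ 540.358, -160.173,   67.021]), 'tool_rot': array([-3.136,  0.236,  3.022]), 'force': array([ 0.231, -0.473, -1.891]), 'width': np.float64(18.63)}
[[-0.965  0.121  0.231]
 [ 0.116  0.993 -0.034]
 [-0.233 -0.006 -0.972]]
blade_tip [ 361. -139.   19.] [[242. 313.]] [(array([352., 281.]), 0.86)]
handle_end [ 608. -168.   97.] [[369. 273.]] [(array([345., 281.]), 0.93)]
handle_mid [ 552. -162.   84.] [[340. 281.]] [(array([347., 282.]), 0.73)]
```

>>> step_arm(
  series=[
    [[0,-0.06,0,-0.03,0,-0.055,1],[0,-0.06,0,-0.03,0,-0.055,1],[0,0,0,0,0,0,1],[0,0,0,-0.15,0,0,1],[0,0,0,-0.15,0,0,1],[0,0,0,0,0,0,1]],
  ],
)

```text
clock: 15.7
eef_pos: [590.2, -165.4, 96.9]
tool_rot: [-3.136, 0.317, 3.022]
force: [-0.8, -0.2, -1.2]
width: 19.0
gripper_force: 58.8
```

```bash
cat > st.py <<'E'
from geo import *
s=ctrl.read_state();print({k:np.round(s[k],3) for k in('clock','eef_pos','tool_rot','force','width')})
R=Ro.from_euler('xyz',s['tool_rot']).as_matrix()
off=lambda x,z:np.array([-(x-57),0,19.3-(13+z)])
c=np.array([497,-128]);a=-.107
for n,x,z in(('tip',-130,1.5),('end',130,20),('tcp',57,6.3)):
    W=np.array(s['eef_pos'])+R@off(x,z);d=W[:2]-c;print(n,W.round(),'cab',round(d@[np.cos(a),np.sin(a)]),round(d@[-np.sin(a),np.cos(a)]))
t=np.array(s['eef_pos'])+R@off(-130,0);e=np.array(s['eef_pos'])+R@off(0,0)
for X in(-5,150):
    k=(X-((t[:2]-c)@[np.cos(a),np.sin(a)]))/((e-t)[:2]@[np.cos(a),np.sin(a)]);print('blade line z at',X,(t+k*(e-t))[2].round())
E
python3 st.py
```

```text
{'clock': np.float64(15.7), 'eef_pos': array([ 590.238, -165.353,   96.892]), 'tool_rot': array([-3.136,  0.317,  3.022]), 'force': array([-0.755, -0.166, -1.206]), 'width': np.float64(18.982)}
tip [ 415. -144.   34.] cab -79 -25
end [ 655. -173.  133.] cab 162 -28
tcp [ 590. -165.   97.] cab 97 -27
blade line z at -5 57.0
blade line z at 150 108.0
```

>>> step_arm(
  series=[
    [[0,0,0,-0.15,0,0,1],[0,0,0,-0.17,0,0,1],[0,0,0,-0.17,0,0,1],[0,0,0,-0.15,0,0,1],[0,0,0,-0.05,0,0,1],[0,0,0,0,0,0,1]],
  ],
)

```text
clock: 16.3
eef_pos: [684.0, -176.9, 126.9]
tool_rot: [-3.135, 0.312, 3.023]
force: [-0.2, -0.7, -1.5]
width: 18.7
gripper_force: 58.8
```

```bash
python3 st.py
```

```text
{'clock': np.float64(16.3), 'eef_pos': array([ 683.973, -176.895,  126.929]), 'tool_rot': array([-3.135,  0.312,  3.023]), 'force': array([-0.235, -0.684, -1.513]), 'width': np.float64(18.704)}
tip [ 509. -156.   65.] cab 15 -27
end [ 749. -185.  162.] cab 256 -29
tcp [ 684. -177.  127.] cab 191 -29
blade line z at -5 57.0
blade line z at 150 107.0
```

>>> step_arm(
  series=[
    [[0,0,0,-0.05,0,-0.1,1],[0,0,0,-0.05,0,-0.145,1],[0,0,0,-0.05,0,-0.145,1],[0,0,0,-0.05,0,-0.145,1],[0,0,0,-0.02,0,-0.06,1],[0,0,0,0,0,0,1],[0,0,0,0,0,0,1],[0,0,0,0,0,0,1],[0,0,0,0,0,0,1],[0,0,0,0,0,0,1]],
  ],
)

```text
clock: 17.3
eef_pos: [687.6, -177.0, 221.8]
tool_rot: [-3.134, 0.312, 3.023]
force: [0.3, -0.1, -2.0]
width: 18.9
gripper_force: 58.8
```

```bash
python3 st.py
python3 - <<'E'
from geo import *
s=ctrl.read_state();R=Ro.from_euler('xyz',s['tool_rot']).as_matrix()
off=lambda x,z:np.array([-(x-57),0,19.3-(13+z)])
for cam in('side','top'):
  p=snap(cam)
  for n,x,z in(('blade_tip',-130,1.5),('spatula',0,10),('handle_end',130,20)):
    print(cam,n,proj(p,s['eef_pos']+R@off(x,z)).round(),[(np.round(d['centre']),round(d['score'],2)) for d in ctrl.recognise(p,n)[:2]])
  print([(np.round(d['centre']),round(d['score'],2)) for d in ctrl.recognise(p,'divider')[:1]])
E
```

```text
{'clock': np.float64(17.3), 'eef_pos': array([ 687.638, -177.001,  221.778]), 'tool_rot': array([-3.134,  0.312,  3.023]), 'force': array([ 0.308, -0.118, -1.96 ]), 'width': np.float64(18.854)}
tip [ 512. -156.  160.] cab 18 -26
end [ 752. -185.  257.] cab 260 -29
tcp [ 688. -177.  222.] cab 195 -28
blade line z at -5 151.0
blade line z at 150 201.0
side blade_tip [[320. 252.]] [(array([384., 231.]), 0.94)]
side spatula [[387. 226.]] [(array([381., 235.]), 0.55)]
side handle_end [[457. 199.]] [(array([380., 234.]), 0.88), (array([286., 204.]), 0.45)]
[(array([290., 184.]), 0.65)]
top blade_tip [[363. 246.]] [(array([366., 220.]), 0.91), (array([459., 223.]), 0.2)]
top spatula [[372. 191.]] [(array([369., 218.]), 0.66)]
top handle_end [[381. 134.]] [(array([363., 220.]), 0.86)]
[(array([215., 237.]), 0.66)]
```

>>> step_arm(
  series=[
    [[0,0,0,-0.03,0,-0.1,1],[0,0,0,-0.03,0,-0.1,1],[0,0,0,0,0,0,1],[0,0,0,0,0,0,1],[0,0,0,0,0,0,1],[0,0,0,0,0,0,1],[0,0,0,0,0,0,1],[0,0,0,0,0,0,1]],
  ],
)

```text
clock: 18.6
eef_pos: [687.2, -176.8, 253.6]
tool_rot: [-3.134, 0.313, 3.023]
force: [-0.2, 0.6, -1.1]
width: 18.9
gripper_force: 58.8
```

```bash
python3 st.py; python3 -c "
from cell import ctrl
print(ctrl.finish_job())"
```

```text
{'clock': np.float64(18.6), 'eef_pos': array([ 687.206, -176.779,  253.58 ]), 'tool_rot': array([-3.134,  0.313,  3.023]), 'force': array([-0.186,  0.582, -1.108]), 'width': np.float64(18.904)}
tip [ 512. -156.  191.] cab 18 -26
end [ 752. -184.  289.] cab 260 -29
tcp [ 687. -177.  254.] cab 194 -28
blade line z at -5 182.0
blade line z at 150 233.0
the job is handed in; nothing more can be done
None
```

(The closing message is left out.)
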